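# Shut and latch the machine-bay hatch of the snack-counter mini fridge

## Robot

A 6-joint arm with a two-finger parallel gripper is mounted at the origin on the work surface. World frame = base frame: x ahead of the robot, y to its left, z up, the work surface at z = 0. Lengths are in m, angles in rad, forces in N, time in s.
With the tool pointing down it reaches from about 0.225 to 0.875 m from the base axis. Payload 3.4 kg.
Tool frame: the origin (TCP) lies on the centre line of the jaws, within the pads' length; the fingertips stand 17 mm ahead of it and the grasp point (between the pads) lies 2 mm behind it; z points along the fingers, y is the line along which they close (so a half turn about z gives the same grasp; the last joint's range is limited). The gripper opens to 85 mm and grips with 20 to 120 N. Pads are 22 mm wide; open, the fingers measure 114 mm over their backs; the gripper's body (76 mm by 85 mm) begins 54 mm behind the grasp point. The pads swing forward as they close: fully open they stand 13 mm farther back than shut.
Start: joints at [1.008, 0.276, 1.505, -0, 1.361, -0.121], TCP at [0.246, 0.52, 0.248] pointing down, gripper open.
Joint ranges: [-2.89, 2.89], [-0.75, 2.08], [0.22, 2.7], [-1.18, 4.32], [0.11, 2.71], [-2.7, 2.7]. Speed limits (rad/s): [2.57, 2.57, 3.14, 3.14, 3.14, 3.14].

## Interface

Orientations are given as a unit quaternion [x, y, z, w].
In Python, from workcell import ctrl, cams, finish_job gives the robot as it stands.
- The arm moves only by the tool carry_out, never from a script. Its arguments are lists of equal length, an entry for each row: "rotation": the turn, a rotation vector about the tool's x, y, z normalised to -1 to 1, where 1 is pi rad, a list of three; "offset": the shift along the tool's x, y, z normalised to -1 to 1, where 1 is 400 mm, a list of three; "gripper": the gripper's target within -1 to 1 (shut at 1, half-way at 0, fully open at -1). A call has 1 to 20 rows; each row is the pose to reach, as a shift and turn from the pose commanded when the call began, along the tool's axes at that moment, turning the shorter way round; what a row does not reach only later rows make up. A row lasts 1/10 s, in which the tool goes at most 50 mm and 8.59 degrees, less where a joint would pass 70% of its speed; a pose out of reach is approached as far as the arm can. A call with a number of a shift or a turn outside -1 to 1 is refused whole. A call with a gripper value outside its range is refused whole. The fingers move at their own pace and stop on an object; "force" is the grip in N (left out, the last holds). Time passes only in rows, so rows that repeat a pose let the fingers close. It gives the time, the measured TCP pose, the force, the opening and the grip force at its end, in the units of the state.
- ctrl.observe(): the state, without advancing time (a new reading comes with each control period).
- cams.snapshot(name): name is "scene" or "top"; returns (picture, depth): 480x640x3 uint8, blue, green, red; 480x640 float32, m along the optical axis (not along the pixel's ray), 0 where there is no reading.
- cams.get_calibration(name): a dict with "K" (3x3 intrinsics, pixels), "view" (4x4, takes a point from world to camera coordinates). Camera axes: x right, y down, z forward; pixel columns grow to the right and rows downward; lengths in m; the calibration is good to about 2 mm. A picture is of the moment at which its call begins. get_calibration takes no time and is no camera call.
- finish_job(): hands the job in; it is judged then, once.
The state is a dict: "time_s": time; "joint_pos": joint angles; "dq": joint speeds; "tau": joint torques, N m; "tcp_pos": TCP position; "orientation": TCP orientation; "force": force on the tool from outside, world axes, zero at the start; "wrist_torque": the same for the moment, N m; "gripper_width": opening from 0.0 (shut) to 1.0 (fully open); "grip_force": force on a finger pad.
Only numpy, scipy, OpenCV 4.12 (cv2) and the standard library are available. Lean on these libraries where they do the work, as an engineer would, in place of code of your own. Each camera call takes 0.05 s, during which the arm holds its last target. There are 200 camera calls.

## Task

The service hatch on the right end of the mini fridge's top has been left standing open: swing it shut, press it gently down onto its rubber gasket, and turn its wing knob clockwise until the hidden cam tongue has swung right round behind the near edge of the frame, then let go so that the latch alone holds the hatch down. Feel your way: never lean on the hatch or force the wing hard, and leave the glass door and the things on the counter and on the fridge where they are.

Things in the scene. Friction and masses are not known exactly. Their poses are not given: they have to be found in the camera images.
- fridge: white mini fridge, a low chest 300 (x) x 460 (y) x 225 mm high, fixed; origin at the centre of its underside, x from its vented front (robot side) to its back, y to its left, z up. Left: the chest under a sliding glass door. Right end: the machine bay, whose opening in the top has a steel frame and a hinged white hatch
- hatch_hinge (a point): point on the hinge line of the hatch, in the middle of the hatch's far edge, level with the underside of the shut panel (236 mm above the counter); axes as the fridge's, hinge line along y
- hatch (a joint): opening angle of the hatch in rad: 0 = panel level, grows as its near edge rises. Panel 160 mm (hinge to near edge) x 160 mm (along the hinge) x 5 mm, on a balanced friction hinge: it stays where it is left, 1 to 2 N at the near edge moves it. Meets the gasket at 0.03, is home on hard buffers at 0, rests at 0.01 when latched: each +-0.033 from fridge to fridge
- hatch_edge (a point): middle of the hatch's near edge, on its top face, 160 mm from the hinge; y along the hinge. Beneath this edge is the springy gasket: pressed at the wing the hatch gives 4 mm. After 3 mm (about 12 N) the tongue is low enough to pass under the frame; at 4 mm (about 17 N) it stands on hard buffers; over 20 N is too hard. Not latched, the gasket lifts it again
- frame_edge (a point): middle of the inner edge of the frame's near side, a 3 mm steel keeper plate under the hatch's near edge, as drawn; 22 mm nearer the robot than the wing's axis when shut. On each fridge the real plate, with gasket and buffers, is shimmed up to 5 mm higher or lower than this point (not measured, hidden by the hatch), so the height at which the hatch is home must be felt
- wing (a joint): turn of the wing knob in rad, growing clockwise seen from above, stops at 0 and 1.62, friction 0.04 N m. At 0 wing and tongue lie along the hinge line, tongue to the right (-y of the fridge), clear of the frame up to about 0.35; at 1.57 the tongue points to the robot, fully behind the frame edge (from 1.2 on it counts as behind). The tongue stays where it is left
- wing_grip (a point): middle of the wing, on the knob's axis, 24 mm above the panel's top face (29 mm above its underside), 125 mm from the hinge line, midway along the panel's width. The wing is a black upright bar 46 mm long x 10 mm thick, from 8 to 34 mm above the panel's top face; the point's y axis lies along the bar, its z axis along the knob's axis
- tongue_tip (a point): tip of the hidden steel tongue under the hatch, turning with the wing: 4 mm thick, 14 mm wide, reaching 38 mm from the axis, top face 7.5 mm below the panel's underside. If the hatch is not pressed low enough it jams against the inner side of the frame edge from about 0.4 rad on (turn back a little, press more); out too early, it lands on top of the frame
- glass_door (a joint): sliding glass door over the chest, m it has been slid open to the left (0 = closed); leave it
- bento: empty teal plastic bento box, open top, 130 x 180 x 55 mm; origin at the centre of its underside
- sippy_cup: steel sippy cup with white lid, spout and two handles, 74 mm diameter (124 mm over the handles along y), 121 mm high, standing beside the fridge; origin at the centre of its underside
- tray: round bamboo tray, 290 mm diameter, 22 mm high; origin at the centre of its underside
- bowl: small porcelain bowl, 96 mm diameter, 42 mm high, on the tray; origin at the centre of its underside
- nut_jar: amber glass jar with steel lid, 60 mm diameter, 85 mm high, on the tray; origin at the centre of its underside
- salt: porcelain salt shaker, 34 mm diameter, 55 mm high, standing on top of the fridge behind the hatch's hinge; origin at the centre of its underside
- spoon: steel spoon, 150 mm long, lying on the counter; origin at the centre of its underside

How it is judged:
By the outcome, as a careful person would: the job done as asked, in the order asked, and still so for the second after the job is handed in, with the robot touching nothing.
It also fails if it takes over 54 s, if anything falls off the work surface, if the arm or the gripper's body presses on something with over 40 N, if the wrist force passes 120 N, or if a joint passes its speed limit or range.

## Working session

There is one attempt and no reset: what is moved stays moved. The work goes in short steps, Python scripts to look and compute and a tool call to move; the robot and the scene stay as the last step left them, time stands still between calls to the robot, and variables do not carry over. Pictures are saved under pics/ and viewed, at most 10 in all, crops included, and the job is handed in when it is done.

Besides the shell and the picture viewer there is one more tool, called after ">>>" as name(argument=value, ...) on one line, values as JSON. carry_out: Moves the arm, as the interface text tells. Its arguments: {"type":"object","properties":{"rotation":{"type":"array"},"offset":{"type":"array"},"gripper":{"type":"array"},"force":{"type":"number"}},"required":["rotation","offset","gripper"]}

```bash
mkdir -p pics; ls
python3 - <<'E'
from workcell import ctrl,cams
import cv2,numpy as np
print(ctrl.observe())
for n in("scene","top"):
    p,d=cams.snapshot(n);c=cams.get_calibration(n)
    cv2.imwrite(f"pics/{n}0.png",p);np.savez(f"{n}0.npz",p=p,d=d,K=c["K"],V=c["view"]);print(n,c)
E
```

```text
pics
{'time_s': 0.0, 'joint_pos': array([ 1.00802835e+00,  2.76611884e-01,  1.50615369e+00, -1.66320462e-06,
        1.36070748e+00, -1.20992419e-01]), 'dq': array([ 2.86259349e-04, -2.30782750e-06,  1.78152850e-03,  1.37997960e-04,
       -3.11907125e-04, -2.85898420e-05]), 'tau': array([-1.12314126e-04, -4.16773868e+01, -2.45807683e+01,  6.87454735e-05,
        1.10008079e-02,  1.98621467e-05]), 'tcp_pos': array([0.24556658, 0.51936248, 0.24742187]), 'orientation': array([ 2.19095650e-01,  9.75702932e-01, -8.86058486e-04, -3.14444134e-04]), 'force': array([-0.08744695, -0.61399682, -0.3165624 ]), 'wrist_torque': array([ 0.01383316, -0.01659332, -0.03802312]), 'grip_force': 0.0, 'gripper_width': 1.0028019478810368}
scene {'K': array([[528.27022072,   0.        , 312.34397835],
       [  0.        , 528.27022072, 241.27246986],
       [  0.        ,   0.        ,   1.        ]]), 'view': array([[ 0.5855318 ,  0.81034888, -0.02207264, -0.19835747],
       [ 0.50520782, -0.3860701 , -0.77182572, -0.182549  ],
       [-0.63396969,  0.44077723, -0.63545091,  1.70017665],
       [ 0.        ,  0.        ,  0.        ,  1.        ]])}
top {'K': array([[505.02879901,   0.        , 323.39503076],
       [  0.        , 505.02879901, 235.56390763],
       [  0.        ,   0.        ,   1.        ]]), 'view': array([[-1.95450806e-03, -9.99998089e-01,  4.75999728e-05,
        -1.44700360e-01],
       [-9.72343962e-01,  1.88934095e-03, -2.33545821e-01,
         5.66230562e-01],
       [ 2.33545285e-01, -5.02750736e-04, -9.72345796e-01,
         1.30249301e+00],
       [ 0.00000000e+00,  0.00000000e+00,  0.00000000e+00,
         1.00000000e+00]])}
```

View pics/scene0.png

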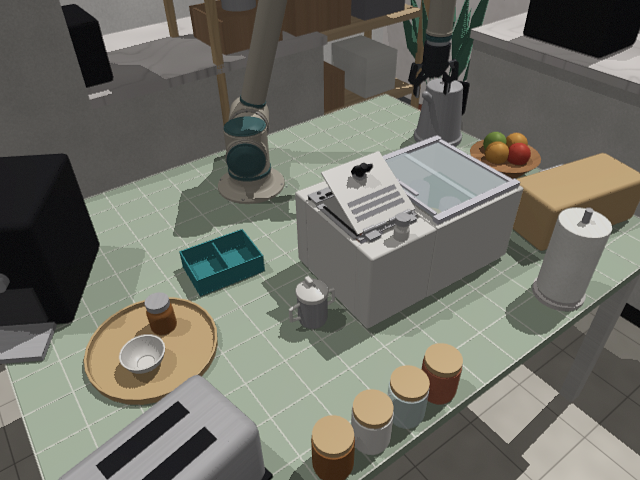

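View pics/top0.png

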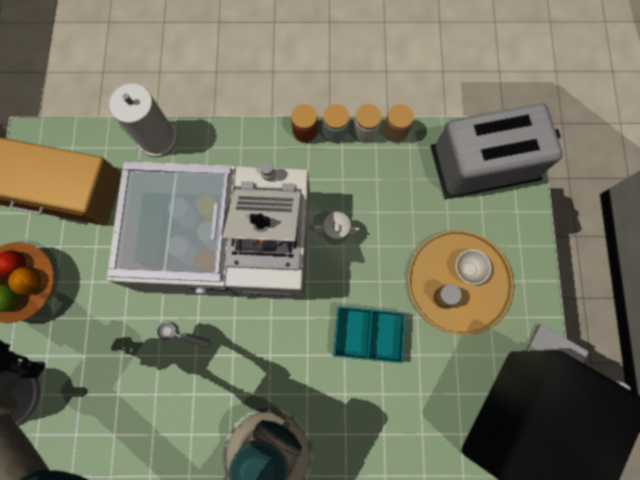

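The scene view shows the hatch standing open about 40° at (370,190), with the black wing at (362,171) and the salt at (402,227). In the top view the hatch panel spans cols 225–300, rows 188–240, the wing is at (262,221) and the fridge is slightly yawed. The robot is at the bottom, and the cup at (337,226) is close to the right end.

```bash
cat > h.py <<'E'
import numpy as np,cv2
def load(n):
    f=np.load(n+".npz");p,d,K,V=f["p"],f["d"],f["K"],f["V"]
    v,u=np.mgrid[:480,:640];c=np.stack([(u-K[0,2])/K[0,0]*d,(v-K[1,2])/K[1,1]*d,d],-1)
    return p,d,(c-V[:3,3])@V[:3,:3],K,V
E
python3 - <<'E'
from h import *
p,d,W,K,V=load("top0")
np.set_printoptions(precision=4,suppress=True)
# fridge top: z band
z=W[...,2];box=np.zeros(z.shape,bool);box[150:310,95:315]=1
for lo,hi in((.21,.222),(.222,.230),(.23,.24),(.24,.25),(.25,.26),(.26,.28),(.28,.3),(.3,.35),(.35,.4)):
    m=box&(z>lo)&(z<hi);print(lo,m.sum(), W[m].mean(0) if m.any() else '')
m=(box&(z>.215)&(z<.24)).astype(np.uint8)
# top white fridge outline
m=(box&(z>.215)).astype(np.uint8)
m=cv2.morphologyEx(m,cv2.MORPH_OPEN,np.ones((3,3)))
q=W[(m>0)&(z<.25)][:,:2].astype(np.float32)
print("rect",cv2.minAreaRect(q),cv2.boxPoints(cv2.minAreaRect(q)))
# hatch plane (ransac-ish) from both views
for n,b in(("top0",(186,232,228,300)),("scene0",(150,232,322,415))):
    p,d,W,K,V=load(n);r=np.zeros(d.shape,bool);r[b[0]:b[1],b[2]:b[3]]=1
    g=p.astype(int);r&=(W[...,2]>.25)&(W[...,2]<.42)&(d>0)
    P=W[r];best=None;rng=np.random.default_rng(0)
    for _ in range(500):
        a=P[rng.choice(len(P),3,False)];nn=np.cross(a[1]-a[0],a[2]-a[0]);nn/=np.linalg.norm(nn)+1e-12
        k=abs((P-a[0])@nn)<.003
        if best is None or k.sum()>best.sum():best=k
    Q=P[best];c=Q.mean(0);nn=np.linalg.svd(Q-c)[2][2];nn*=np.sign(nn[2])
    off=(P-c)@nn
    print(n,best.sum(),len(P),c,nn,"angle",np.arccos(nn[2]),"yaw",np.arctan2(-nn[1],-nn[0]))
    rect=cv2.minAreaRect((Q[:,:2]).astype(np.float32));print(rect, cv2.boxPoints(rect),Q[:,2].min(),Q[:,2].max())
    dark=(off>.008)&(off<.045);print("wing",dark.sum(),P[dark].mean(0),off[dark].max()); 
    T=P[(off>.03)&(off<.04)];print("wingtop",len(T),T.mean(0)); print(cv2.minAreaRect(T[:,:2].astype(np.float32)))
    img=cv2.resize(p[b[0]-30:b[1]+40,b[2]-30:b[3]+30],None,fx=4,fy=4,interpolation=2);cv2.imwrite(f"pics/{n}c.png",img[:600,:800])
E
```

```text
0.21 313 [0.4948 0.0571 0.2179]
0.222 5562 [0.5417 0.1045 0.2271]
0.23 9006 [0.5541 0.1913 0.2354]
0.24 4184 [0.5542 0.1356 0.2427]
0.25 395 [ 0.6175 -0.007   0.2549]
0.26 829 [ 0.5957 -0.0098  0.2705]
0.28 787 [ 0.5758 -0.0087  0.2883]
0.3 1365 [ 0.5204 -0.0049  0.3171]
0.35 0 
rect ((0.5602148771286011, 0.12884561717510223), (0.4604530334472656, 0.30128538608551025), 87.36196899414062) [[ 0.3991 -0.0942]
 [ 0.7001 -0.1081]
 [ 0.7213  0.3519]
 [ 0.4203  0.3658]]
top0 2165 2564 [ 0.5707 -0.0073  0.2821] [ 0.5102 -0.0234  0.8597] angle 0.5360493466628585 yaw 3.0957486512229617
((0.5724269151687622, -0.007690250873565674), (0.16084405779838562, 0.11311650276184082), 89.4434585571289) [[ 0.5151 -0.0876]
 [ 0.6282 -0.0887]
 [ 0.6298  0.0722]
 [ 0.5167  0.0733]] 0.250078306282865 0.3184895815012995
wing 234 [ 0.5382 -0.006   0.3306] 0.03888716044472692
wingtop 93 [ 0.5444 -0.0062  0.3369]
((0.544421374797821, -0.006182145327329636), (0.04231805354356766, 0.017979444935917854), 89.06270599365234)
scene0 3245 4122 [ 0.5627 -0.0094  0.2848] [ 0.512  -0.0251  0.8586] angle 0.5382637030558316 yaw 3.092686304300165
((0.5612124800682068, -0.005674503743648529), (0.16282208263874054, 0.12811824679374695), 88.0087890625) [[ 0.4944 -0.0848]
 [ 0.6224 -0.0893]
 [ 0.6281  0.0735]
 [ 0.5     0.0779]] 0.2500044309637754 0.32445036937642946
wing 272 [ 0.5828 -0.0111  0.3075] 0.04486736972834208
wingtop 130 [ 0.5815 -0.0101  0.3137]
((0.6171054840087891, -0.00565306656062603), (0.04463563486933708, 0.15730172395706177), 89.80744171142578)
```

View pics/scene0c.png

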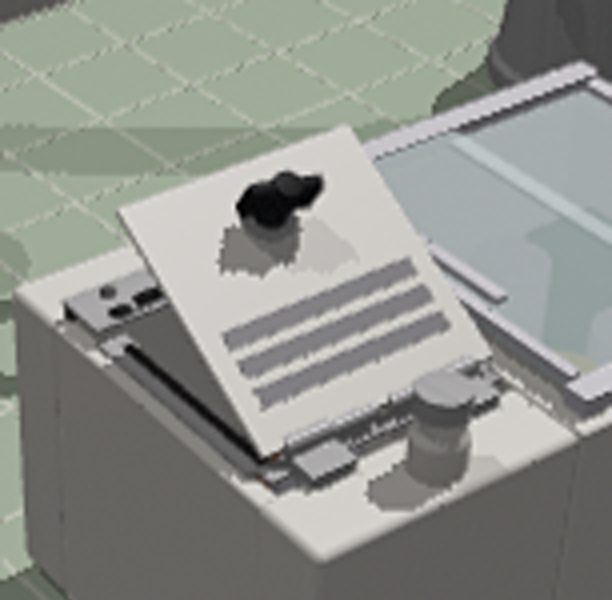

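View pics/top0c.png

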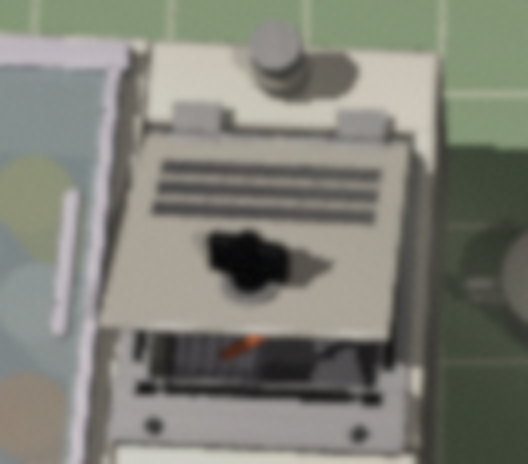

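>>> carry_out(rotation=[[0, 0, 0], [0, 0, 0], [0, 0, 0], [0, 0, 0.374], [0, 0, 0.374], [0, 0, 0.374], [0, 0, 0.374], [0, 0, 0.374], [0, 0, 0.374], [0, 0, 0.374], [0, 0, 0.374], [0, 0, 0.374], [0, 0, 0.374], [0, 0, 0.374], [0, 0, 0.374]], offset=[[0, 0, -0.12], [0, 0, -0.24], [0, 0, -0.34], [-0.06, -0.05, -0.34], [-0.12, -0.1, -0.34], [-0.2, -0.16, -0.34], [-0.28, -0.22, -0.34], [-0.36, -0.29, -0.34], [-0.44, -0.35, -0.34], [-0.52, -0.41, -0.34], [-0.58, -0.46, -0.34], [-0.623, -0.498, -0.34], [-0.623, -0.498, -0.34], [-0.623, -0.498, -0.34], [-0.623, -0.498, -0.34]], gripper=[1, 1, 1, 1, 1, 1, 1, 1, 1, 1, 1, 1, 1, 1, 1], force=60)

```text
time_s: 1.6
tcp_pos: [0.3856, 0.2339, 0.3841]
orientation: [0.723, 0.691, -0.0, -0.0]
force: [0.1, -0.4, 0.0]
gripper_width: 0.001
grip_force: 0.0
```

>>> carry_out(rotation=[[0, 0, 0], [0, 0, 0], [0, 0, 0], [0, 0, 0], [0, 0, 0], [0, 0, 0], [0, 0, 0], [0, 0, 0], [0, 0, 0], [0, 0, 0], [0, 0, 0], [0, 0, 0]], offset=[[-0.08, 0.04, 0], [-0.16, 0.09, 0], [-0.24, 0.13, 0], [-0.32, 0.17, 0], [-0.4, 0.22, 0], [-0.48, 0.26, 0], [-0.56, 0.3, 0], [-0.63, 0.34, 0.0], [-0.68, 0.37, 0.0], [-0.7, 0.384, 0.02], [-0.7, 0.384, 0.06], [-0.7, 0.384, 0.06]], gripper=[1, 1, 1, 1, 1, 1, 1, 1, 1, 1, 1, 1])

```text
time_s: 2.8
tcp_pos: [0.5254, -0.0521, 0.3576]
orientation: [0.723, 0.691, -0.001, -0.003]
force: [-0.8, 1.1, -0.0]
gripper_width: 0.003
grip_force: 0.0
```

>>> carry_out(rotation=[[0, 0, 0], [0, 0, 0], [0, 0, 0], [0, 0, 0], [0, 0, 0], [0, 0, 0], [0, 0, 0], [0, 0, 0], [0, 0, 0], [0, 0, 0]], offset=[[0, 0, 0.02], [0, 0, 0.04], [0, 0, 0.06], [0, 0, 0.075], [0, 0, 0.09], [0, 0, 0.105], [0, 0, 0.12], [0, 0, 0.135], [0, 0, 0.15], [0, 0, 0.15]], gripper=[1, 1, 1, 1, 1, 1, 1, 1, 1, 1])

```text
time_s: 3.8
tcp_pos: [0.5261, -0.0535, 0.2992]
orientation: [0.723, 0.691, -0.0, -0.001]
force: [-1.2, -0.5, -1.2]
gripper_width: -0.002
grip_force: 0.0
```

>>> carry_out(rotation=[[0, 0, 0], [0, 0, 0], [0, 0, 0], [0, 0, 0], [0, 0, 0], [0, 0, 0], [0, 0, 0]], offset=[[0, 0, 0.015], [0, 0, 0.03], [0, 0, 0.045], [0, 0, 0.06], [0, 0, 0.07], [0, 0, 0.08], [0, 0, 0.08]], gripper=[1, 1, 1, 1, 1, 1, 1])

```text
time_s: 4.5
tcp_pos: [0.5263, -0.0535, 0.2676]
orientation: [0.723, 0.691, -0.0, -0.0]
force: [0.6, 0.4, -0.5]
gripper_width: 0.003
grip_force: 0.0
```

>>> carry_out(rotation=[[0, 0, 0], [0, 0, 0], [0, 0, 0], [0, 0, 0], [0, 0, 0]], offset=[[0, 0, -0.08], [0, -0.05, -0.17], [0, -0.17, -0.26], [0, -0.28, -0.26], [0, -0.28, -0.26]], gripper=[1, 0, -0.5, -0.5, -0.5])

```text
time_s: 5.0
tcp_pos: [0.4103, -0.0477, 0.3748]
orientation: [0.723, 0.69, 0.0, 0.001]
force: [0.4, 0.6, -0.1]
gripper_width: 0.678
grip_force: 0.0
```

Run:
```python
from workcell import ctrl,cams
from h import *
np.set_printoptions(precision=4,suppress=True)
for n in("scene","top"):
    p,d=cams.snapshot(n);c=cams.get_calibration(n);np.savez(f"{n}1.npz",p=p,d=d,K=c["K"],V=c["view"])
ims=[]
for n in("scene1","top1"):
    p,d,W,K,V=load(n)
    # local frame about hinge
    H=np.array([.6365,-.010,.236]);y=-.046;R=np.array([[np.cos(y),np.sin(y),0],[-np.sin(y),np.cos(y),0],[0,0,1]])
    L=(W-H)@R.T
    r=(d>0)&(L[...,0]<-.005)&(L[...,0]>-.158)&(abs(L[...,1])<.075)
    white=r&(p.min(-1)>120)&(L[...,2]>-.01)&(L[...,2]<.03)
    P=L[white];A=np.c_[P[:,0],P[:,1],np.ones(len(P))];k=np.ones(len(P),bool)
    for _ in range(5):
        s=np.linalg.lstsq(A[k],P[k,2],rcond=None)[0];k=abs(A@s-P[:,2])<.003
    print(n,k.sum(),len(P),"slope",-s[0],s[1],"z at hinge(top face, want .005)",s[2], "z at -.125",s[2]-.125*s[0])
    blk=(d>0)&(L[...,0]<-.08)&(L[...,0]>-.16)&(abs(L[...,1])<.06)&(p.max(-1)<60)&(L[...,2]>.02)&(L[...,2]<.06)
    T=L[blk];print("wing",len(T),T.mean(0) if len(T) else'',T.min(0),T.max(0))
    t=blk&(L[...,2]>.034)&(L[...,2]<.048);T=L[t];print(len(T),T.mean(0),cv2.minAreaRect(T[:,:2].astype(np.float32)))
    b=(150,260,310,430) if n[0]=='s' else (160,300,210,330)
    ims.append(cv2.resize(p[b[0]:b[1],b[2]:b[3]],(400,400*(b[1]-b[0])//(b[3]-b[2]))))
h=max(i.shape[0] for i in ims);cv2.imwrite("pics/c1.png",np.hstack([cv2.copyMakeBorder(i,0,h-i.shape[0],0,0,0) for i in ims]))
```

```text
scene1 2467 2585 slope 0.07965270618747408 0.0006090987296632341 z at hinge(top face, want .005) 0.005769319517134466 z at -.125 0.015725907790568726
wing 215 [-0.1219 -0.0023  0.0391] [-0.1324 -0.0226  0.0205] [-0.1143  0.0216  0.0527]
95 [-0.1212 -0.0027  0.0421] ((-0.12086571007966995, -0.0008310172706842422), (0.044239342212677, 0.01274640578776598), 76.04688262939453)
top1 585 716 slope 0.09703875385390644 0.00538797575133757 z at hinge(top face, want .005) 0.006771888587547287 z at -.125 0.01890173281928559Traceback (most recent call last):
  File "<stdin>", line 19, in <module>
    return umr_minimum(a, axis, None, out, keepdims, initial, where)
ValueError: zero-size array to reduction operation minimum which has no identity
```

>>> carry_out(rotation=[[0, 0, 0], [0, 0, 0], [0, 0, 0], [0, 0, 0], [0, 0, 0], [0, 0, 0], [0, 0, 0], [0, 0, 0], [0, 0, 0], [0, 0, 0]], offset=[[0.05, 0.1, 0], [0.1, 0.2, 0], [0.12, 0.255, 0.02], [0.12, 0.255, 0.06], [0.12, 0.255, 0.1], [0.12, 0.255, 0.14], [0.12, 0.255, 0.18], [0.12, 0.255, 0.22], [0.12, 0.255, 0.245], [0.12, 0.255, 0.245]], gripper=[-0.3, -0.3, -0.3, -0.3, -0.3, -0.3, -0.3, -0.3, -0.3, -0.3])

```text
time_s: 6.1
tcp_pos: [0.5187, -0.005, 0.2721]
orientation: [0.723, 0.691, -0.001, -0.002]
force: [-0.3, -0.1, -0.5]
gripper_width: 0.646
grip_force: 0.0
```

Run:
```python
from workcell import ctrl,cams
from h import *
o=ctrl.observe();print(o["tcp_pos"],o["force"],o["gripper_width"])
ims=[]
for n,b in(("scene",(130,240,310,430)),("top",(170,290,210,330))):
    p,d=cams.snapshot(n);ims.append(cv2.resize(p[b[0]:b[1],b[2]:b[3]],(400,400),interpolation=2))
cv2.imwrite("pics/c2.png",np.hstack(ims))
```

```text
[ 0.51869747 -0.00502752  0.27205523] [-0.31512688 -0.14382458 -0.47087952] 0.6462224313068605
```

View pics/c2.png

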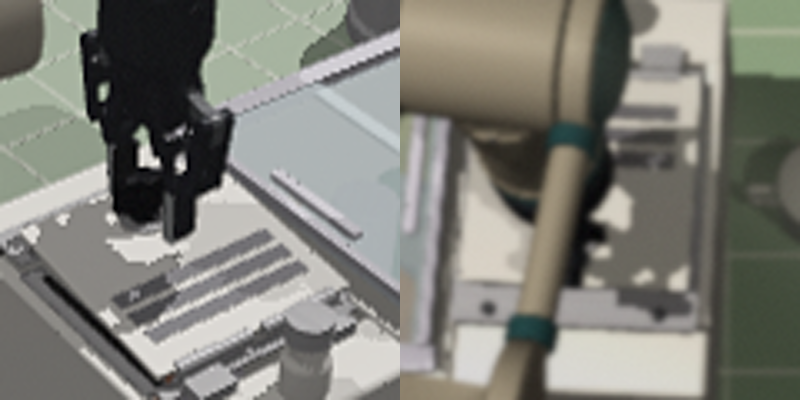

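The left crop shows the fingers straddling the wing at about (140,205) of the crop, and the hatch is nearly level. The tool sits 4 mm too far forward, so I'll correct that and then close.

>>> carry_out(rotation=[[0, 0, 0], [0, 0, 0], [0, 0, 0], [0, 0, 0], [0, 0, 0], [0, 0, 0], [0, 0, 0], [0, 0, 0], [0, 0, 0], [0, 0, 0], [0, 0, 0], [0, 0, 0]], offset=[[0, -0.01, -0.01], [0, -0.01, -0.01], [0, -0.01, -0.01], [0, -0.01, -0.01], [0, -0.01, -0.01], [0, -0.01, -0.01], [0, -0.01, -0.01], [0, -0.01, -0.01], [0, -0.01, -0.01], [0, -0.01, -0.01], [0, -0.01, -0.01], [0, -0.01, -0.01]], gripper=[-0.3, -0.3, -0.1, 0.1, 0.3, 0.5, 0.6, 0.7, 1, 1, 1, 1], force=50)

```text
time_s: 7.4
tcp_pos: [0.5096, -0.006, 0.2761]
orientation: [0.723, 0.691, -0.006, -0.004]
force: [-8.3, -3.9, -1.4]
gripper_width: 0.109
grip_force: 48.8
```

```bash
python3 -c "
from workcell import ctrl
o=ctrl.observe();print({k:o[k] for k in('tcp_pos','force','wrist_torque','gripper_width','grip_force')})"
```

```text
{'tcp_pos': array([ 0.5096337 , -0.00597234,  0.27612471]), 'force': array([-8.34387278, -3.86751252, -1.36798237]), 'wrist_torque': array([-0.53350114,  1.82228227,  0.07126572]), 'gripper_width': 0.10922981472340505, 'grip_force': 48.842777211684734}
```

>>> carry_out(rotation=[[0, 0, 0], [0, 0, 0], [0, 0, 0], [0, 0, 0]], offset=[[-0.001, -0.005, 0.003], [-0.003, -0.01, 0.006], [-0.003, -0.01, 0.01], [-0.003, -0.01, 0.01]], gripper=[1, 1, 1, 1])

```text
time_s: 7.8
tcp_pos: [0.5091, -0.006, 0.2744]
orientation: [0.723, 0.691, -0.001, -0.001]
force: [-5.6, -2.2, 2.8]
gripper_width: 0.107
grip_force: 48.8
```

>>> carry_out(rotation=[[0, 0, 0], [0, 0, 0], [0, 0, 0]], offset=[[0, 0, 0.004], [0, 0, 0.006], [0, 0, 0.006]], gripper=[1, 1, 1])

```text
time_s: 8.1
tcp_pos: [0.5089, -0.006, 0.2732]
orientation: [0.723, 0.691, -0.001, -0.001]
force: [-8.5, -0.9, 9.5]
gripper_width: 0.103
grip_force: 48.5
```

>>> carry_out(rotation=[[0, 0, 0], [0, 0, 0], [0, 0, 0]], offset=[[0, -0.005, 0], [0, -0.01, 0], [0, -0.01, 0]], gripper=[1, 1, 1])

```text
time_s: 8.4
tcp_pos: [0.5087, -0.006, 0.2736]
orientation: [0.723, 0.691, 0.002, 0.002]
force: [1.6, -1.2, 7.4]
gripper_width: 0.106
grip_force: 50.8
```

```bash
cat > o.py <<'E'
from workcell import ctrl
import numpy as np
from scipy.spatial.transform import Rotation as R
o=ctrl.observe();np.set_printoptions(precision=4,suppress=True)
print({k:o[k] for k in('time_s','tcp_pos','force','wrist_torque','gripper_width','grip_force','joint_pos')})
m=R.from_quat(o["orientation"]).as_matrix();print("tool z",m[:,2],"y heading",np.arctan2(m[1,1],m[0,1]))
E
python3 o.py
```

```text
{'time_s': 8.4, 'tcp_pos': array([ 0.5087, -0.006 ,  0.2736]), 'force': array([ 1.6264, -1.1776,  7.3765]), 'wrist_torque': array([-0.1033,  0.47  ,  0.055 ]), 'gripper_width': 0.10559670834827868, 'grip_force': 50.815905653871596, 'joint_pos': array([-0.1489,  0.1583,  1.5992,  0.0002,  1.378 , -0.1029])}
tool z [ 0.006  -0.0007 -1.    ] y heading -0.04598113074655044
```

>>> carry_out(rotation=[[0, 0, 0], [0, 0, 0], [0, 0, 0]], offset=[[0, 0, 0.003], [0, 0, 0.004], [0, 0, 0.004]], gripper=[1, 1, 1])

```text
time_s: 8.7
tcp_pos: [0.5086, -0.006, 0.2726]
orientation: [0.723, 0.691, 0.002, 0.002]
force: [-1.0, -1.6, 10.3]
gripper_width: 0.108
grip_force: 49.2
```

```bash
python3 o.py
```

```text
{'time_s': 8.7, 'tcp_pos': array([ 0.5086, -0.006 ,  0.2726]), 'force': array([-1.0301, -1.5698, 10.2979]), 'wrist_torque': array([-0.0933,  0.5865,  0.046 ]), 'gripper_width': 0.10755122783255354, 'grip_force': 49.23578202724457, 'joint_pos': array([-0.1488,  0.1588,  1.6011,  0.0002,  1.3759, -0.103 ])}
tool z [ 0.0058 -0.0007 -1.    ] y heading -0.045895060345536746
```

>>> carry_out(rotation=[[0, 0, 0], [0, 0, 0], [0, 0, 0]], offset=[[0, 0, 0.003], [0, 0, 0.004], [0, 0, 0.004]], gripper=[1, 1, 1])

```text
time_s: 9.0
tcp_pos: [0.5085, -0.006, 0.2719]
orientation: [0.723, 0.691, 0.002, 0.003]
force: [-3.0, -0.7, 14.0]
gripper_width: 0.105
grip_force: 48.9
```

```bash
python3 o.py
```

```text
{'time_s': 9.0, 'tcp_pos': array([ 0.5085, -0.006 ,  0.2719]), 'force': array([-2.9516, -0.7061, 14.0018]), 'wrist_torque': array([-0.0401,  0.8209,  0.0137]), 'gripper_width': 0.10538248205156535, 'grip_force': 48.8848739862442, 'joint_pos': array([-0.1488,  0.1586,  1.6029,  0.0001,  1.3736, -0.1029])}
tool z [ 0.0064 -0.0008 -1.    ] y heading -0.04589970377350005
```

>>> carry_out(rotation=[[0, 0, 0.025], [0, 0, 0.05], [0, 0, 0.075], [0, 0, 0.1], [0, 0, 0.1]], offset=[[0, -0.002, 0], [0, -0.003, 0], [0, -0.003, 0], [0, -0.003, 0], [0, -0.003, 0]], gripper=[1, 1, 1, 1, 1])

```text
time_s: 9.5
tcp_pos: [0.5074, -0.0059, 0.272]
orientation: [0.823, 0.569, 0.003, 0.002]
force: [-1.6, -0.7, 14.4]
gripper_width: 0.104
grip_force: 48.9
```

```bash
python3 o.py
```

```text
{'time_s': 9.5, 'tcp_pos': array([ 0.5074, -0.0059,  0.272 ]), 'force': array([-1.5946, -0.7122, 14.3544]), 'wrist_torque': array([-0.0267,  0.7613, -0.056 ]), 'gripper_width': 0.10408825470658888, 'grip_force': 48.88056457042694, 'joint_pos': array([-0.149 ,  0.1568,  1.6051,  0.0003,  1.3728,  0.2124])}
tool z [ 0.0068 -0.0007 -1.    ] y heading -0.36141857210933054
```

>>> carry_out(rotation=[[0, 0, 0.02], [0, 0, 0.04], [0, 0, 0.06], [0, 0, 0.06]], offset=[[0, 0, 0], [0, 0, 0], [0, 0, 0], [0, 0, 0]], gripper=[1, 1, 1, 1])

```text
time_s: 9.9
tcp_pos: [0.5067, -0.0057, 0.2719]
orientation: [0.872, 0.489, 0.002, 0.001]
force: [-3.5, 0.1, 15.1]
gripper_width: 0.105
grip_force: 49.1
```

```bash
python3 o.py
```

```text
{'time_s': 9.9, 'tcp_pos': array([ 0.5067, -0.0057,  0.2719]), 'force': array([-3.5034,  0.095 , 15.1122]), 'wrist_torque': array([-0.0182,  1.089 ,  0.0115]), 'gripper_width': 0.10537345520669729, 'grip_force': 49.08263862133026, 'joint_pos': array([-0.149 ,  0.1567,  1.6056,  0.0005,  1.3742,  0.4006])}
tool z [ 0.0051 -0.0003 -1.    ] y heading -0.549659907666336
```

>>> carry_out(rotation=[[0, 0, 0.02], [0, 0, 0.04], [0, 0, 0.06], [0, 0, 0.06]], offset=[[0, 0, 0], [0, 0, 0], [0, 0, 0], [0, 0, 0]], gripper=[1, 1, 1, 1])

```text
time_s: 10.3
tcp_pos: [0.5063, -0.0054, 0.2718]
orientation: [0.915, 0.404, 0.002, 0.001]
force: [-4.9, 0.4, 15.6]
gripper_width: 0.109
grip_force: 49.0
```

```bash
python3 o.py
```

```text
{'time_s': 10.3, 'tcp_pos': array([ 0.5063, -0.0054,  0.2718]), 'force': array([-4.8807,  0.3909, 15.588 ]), 'wrist_torque': array([ 0.1115,  1.2418, -0.0444]), 'gripper_width': 0.10870463537320278, 'grip_force': 48.987250328063965, 'joint_pos': array([-0.1488,  0.1565,  1.6058,  0.0009,  1.3752,  0.5891])}
tool z [ 0.0041  0.0003 -1.    ] y heading -0.7380454160086259
```

>>> carry_out(rotation=[[0, 0, 0.02], [0, 0, 0.04], [0, 0, 0.06], [0, 0, 0.08], [0, 0, 0.08]], offset=[[-0.002, -0.002, 0], [-0.003, -0.003, 0], [-0.003, -0.003, 0], [-0.003, -0.003, 0], [-0.003, -0.003, 0]], gripper=[1, 1, 1, 1, 1])

```text
time_s: 10.8
tcp_pos: [0.5056, -0.0049, 0.2719]
orientation: [0.958, 0.287, 0.003, 0.0]
force: [-1.8, 3.2, 14.0]
gripper_width: 0.111
grip_force: 48.8
```

```bash
python3 o.py
```

```text
{'time_s': 10.8, 'tcp_pos': array([ 0.5056, -0.0049,  0.2719]), 'force': array([-1.831 ,  3.2401, 14.023 ]), 'wrist_torque': array([ 0.3142,  0.8335, -0.0486]), 'gripper_width': 0.11148651232506156, 'grip_force': 48.8029807806015, 'joint_pos': array([-0.1491,  0.1543,  1.6086,  0.0026,  1.3727,  0.8397])}
tool z [ 0.0064  0.0017 -1.    ] y heading -0.9893539572273614
```

>>> carry_out(rotation=[[0, 0, 0.025], [0, 0, 0.05], [0, 0, 0.075], [0, 0, 0.1], [0, 0, 0.1]], offset=[[0.001, -0.002, 0], [0.001, -0.002, 0], [0.001, -0.002, 0], [0.001, -0.002, 0], [0.001, -0.002, 0]], gripper=[1, 1, 1, 1, 1])

```text
time_s: 11.3
tcp_pos: [0.5051, -0.0039, 0.2718]
orientation: [0.991, 0.133, 0.003, -0.001]
force: [-2.7, 2.8, 15.5]
gripper_width: 0.103
grip_force: 49.4
```

```bash
python3 o.py
```

```text
{'time_s': 11.3, 'tcp_pos': array([ 0.5051, -0.0039,  0.2718]), 'force': array([-2.748 ,  2.7916, 15.5289]), 'wrist_torque': array([ 0.4069,  1.0063, -0.076 ]), 'gripper_width': 0.10295285266822839, 'grip_force': 49.35721278190613, 'joint_pos': array([-0.1474,  0.154 ,  1.6091,  0.0027,  1.3734,  1.1559])}
tool z [ 0.0054  0.0019 -1.    ] y heading -1.3037481926841206
```

>>> carry_out(rotation=[[0, 0, 0.025], [0, 0, 0.05], [0, 0, 0.075], [0, 0, 0.09], [0, 0, 0.09]], offset=[[0.001, -0.002, 0], [0.001, -0.002, 0], [0.001, -0.002, 0], [0.001, -0.002, 0], [0.001, -0.002, 0]], gripper=[1, 1, 1, 1, 1])

```text
time_s: 11.8
tcp_pos: [0.505, -0.0029, 0.2718]
orientation: [1.0, -0.008, 0.003, -0.001]
force: [-3.2, 2.6, 14.8]
gripper_width: 0.106
grip_force: 49.4
```

```bash
python3 o.py
```

```text
{'time_s': 11.8, 'tcp_pos': array([ 0.505 , -0.0029,  0.2718]), 'force': array([-3.1767,  2.6172, 14.842 ]), 'wrist_torque': array([ 0.3877,  1.0811, -0.0121]), 'gripper_width': 0.10636014711262329, 'grip_force': 49.42257106304169, 'joint_pos': array([-0.1455,  0.1542,  1.6089,  0.0029,  1.3738,  1.4399])}
tool z [ 0.005   0.0021 -1.    ] y heading -1.5859734326152881
```

>>> carry_out(rotation=[[0, 0, 0], [0, 0, 0], [0, 0, 0], [0, 0, 0]], offset=[[0, 0, -0.003], [0, 0, -0.006], [0, 0, -0.009], [0, 0, -0.009]], gripper=[1, 1, 1, 1])

```text
time_s: 12.2
tcp_pos: [0.5053, -0.0029, 0.2732]
orientation: [1.0, -0.007, 0.002, -0.001]
force: [1.5, 4.6, 6.0]
gripper_width: 0.108
grip_force: 49.2
```

```bash
python3 o.py
```

```text
{'time_s': 12.2, 'tcp_pos': array([ 0.5053, -0.0029,  0.2732]), 'force': array([1.5362, 4.5899, 6.0464]), 'wrist_torque': array([0.712 , 0.3268, 0.0402]), 'gripper_width': 0.10786791199866104, 'grip_force': 49.24835443496704, 'joint_pos': array([-0.1456,  0.1546,  1.605 ,  0.0031,  1.3788,  1.4391])}
tool z [ 0.0037  0.0025 -1.    ] y heading -1.5852664180973322
```

>>> carry_out(rotation=[[0, 0, 0], [0, 0, 0], [0, 0, 0]], offset=[[0, 0, -0.003], [0, 0, -0.006], [0, 0, -0.006]], gripper=[1, 1, 1])

```text
time_s: 12.5
tcp_pos: [0.5052, -0.0029, 0.2733]
orientation: [1.0, -0.007, 0.001, -0.001]
force: [4.2, 3.8, -3.9]
gripper_width: 0.107
grip_force: 49.0
```

```bash
python3 o.py
```

```text
{'time_s': 12.5, 'tcp_pos': array([ 0.5052, -0.0029,  0.2733]), 'force': array([ 4.1619,  3.8493, -3.8875]), 'wrist_torque': array([ 0.7447, -0.4495, -0.0278]), 'gripper_width': 0.10735250701559057, 'grip_force': 49.04847800731659, 'joint_pos': array([-0.1457,  0.1555,  1.6034,  0.0032,  1.3815,  1.4391])}
tool z [ 0.0016  0.0029 -1.    ] y heading -1.585405644934565
```

>>> carry_out(rotation=[[0, 0, 0], [0, 0, 0], [0, 0, 0], [0, 0, 0], [0, 0, 0], [0, 0, 0], [0, 0, 0], [0, 0, 0], [0, 0, 0], [0, 0, 0], [0, 0, 0], [0, 0, 0], [0, 0, 0], [0, 0, 0]], offset=[[0, 0, 0.003], [0, 0, 0.003], [0, 0, 0.003], [0, 0, 0.003], [0, 0, 0.003], [0, 0, 0.003], [0, 0, 0.003], [0, 0, -0.03], [0, 0, -0.08], [0, 0, -0.16], [0, 0, -0.24], [-0.12, 0, -0.28], [-0.24, 0, -0.28], [-0.24, 0, -0.28]], gripper=[1, 0.7, 0.5, 0.3, 0, -0.3, -0.3, -0.3, -0.3, -0.3, -0.3, -0.3, -0.3, -0.3])

```text
time_s: 13.9
tcp_pos: [0.4026, -0.0021, 0.388]
orientation: [1.0, -0.007, -0.0, 0.0]
force: [0.3, 1.2, -0.1]
gripper_width: 0.647
grip_force: 0.0
```

Run:
```python
exec(open("o.py").read())
from workcell import cams
from h import *
ims=[]
for n,b in(("scene",(130,260,300,430)),("top",(160,290,200,330))):
    p,d=cams.snapshot(n);c=cams.get_calibration(n);np.savez(f"{n}2.npz",p=p,d=d,K=c["K"],V=c["view"])
    ims.append(cv2.resize(p[b[0]:b[1],b[2]:b[3]],(400,400),interpolation=2))
    p,d,W,K,V=load(n+"2");H=np.array([.6365,-.010,.236]);y=-.046;Rz=np.array([[np.cos(y),np.sin(y),0],[-np.sin(y),np.cos(y),0],[0,0,1]])
    L=(W-H)@Rz.T
    w=(d>0)&(L[...,0]<-.005)&(L[...,0]>-.158)&(abs(L[...,1])<.075)&(p.min(-1)>120)&(L[...,2]>-.01)&(L[...,2]<.02)
    P=L[w];A=np.c_[P[:,0],np.ones(len(P))];print(n,len(P),np.linalg.lstsq(A,P[:,2],rcond=None)[0])
cv2.imwrite("pics/c3.png",np.hstack(ims))
```

```text
{'time_s': 13.9, 'tcp_pos': array([ 0.4026, -0.0021,  0.388 ]), 'force': array([ 0.2922,  1.2267, -0.076 ]), 'wrist_torque': array([-0.0291, -0.0105, -0.028 ]), 'gripper_width': 0.6473062614532976, 'grip_force': 0.0, 'joint_pos': array([-0.178 , -0.0437,  1.5436, -0.0004,  1.6424,  1.4075])}
tool z [-0.0008 -0.0003 -1.    ] y heading -1.5855503901832244
scene 2508 [-0.0359  0.0058]
top 1949 [-0.0335  0.0074]
```

View pics/c3.png

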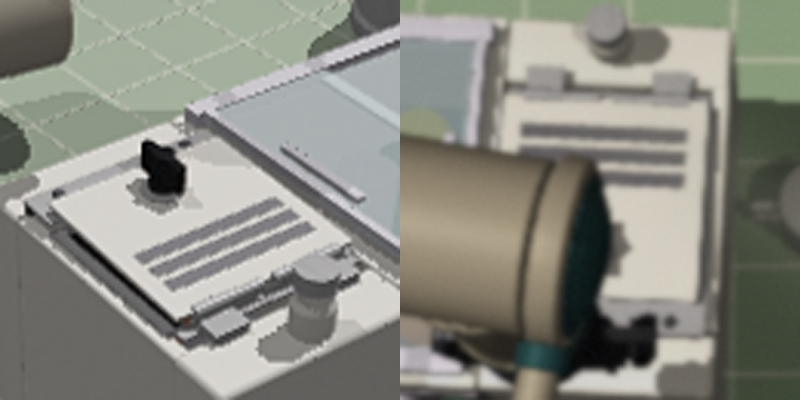

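The crop shows the hatch shut, with the wing now pointing at the robot (165,165). The angle is about 0.035, and the upward pull test moved it only 0.1 mm.

```bash
python3 -c "
from workcell import finish_job
print(finish_job())"
```

```text
the job is handed in; nothing more can be done
None
```

The hatch is shut and latched: I turned the wing about 1.54 rad clockwise at about 14–16 N of press. A light upward pull moved the hatch only 0.1 mm, then I let go, backed the arm clear and handed the job in at about 14 s.

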